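Fit the filter cartridge to the bench fume extractor

ROBOT

A 6-joint arm with a two-finger parallel gripper is mounted at the origin on the work surface. World frame = base frame: x ahead of the robot, y to its left, z up, the work surface at z = 0. Lengths are in mm, angles in rad, forces in N, time in s.
With the tool pointing down it reaches from about 350 to 775 mm from the base axis. Payload 7.3 kg.
Tool frame: the origin (TCP) lies on the mounting face of the last link; the fingertips stand 178 mm ahead of it and the grasp point (between the pads) lies 159 mm ahead of it; z points along the fingers, y is the line along which they close (so a half turn about z gives the same grasp; the last joint's range is limited). The gripper opens to 92 mm and grips with 3 to 60 N. Pads are 19 mm wide; open, the fingers measure 130 mm over their backs; the gripper's body (75 mm by 190 mm) begins 47 mm behind the grasp point.
Start: joints at [-1.405, 0.342, 1.524, -0, 1.275, -0.146], TCP at [161.075, -499.682, 404.741] pointing down, gripper open.
Joint ranges: [-2.53, 2.53], [-0.77, 2.02], [0.04, 2.7], [-1, 4.14], [0.28, 2.66], [-3.11, 3.11]. Speed limits (rad/s): [2.57, 2.57, 3.14, 3.14, 3.14, 3.14].

INTERFACE

Orientations are given as [roll, pitch, yaw] about the fixed x, y, z axes, in that order (R = Rz(yaw) Ry(pitch) Rx(roll)).
In Python, from plant import bot gives the robot as it stands.
- The arm moves only by the shell command python3 shift.py, which reads ROWS from standard input. ROWS is a JSON list of rows, 1 to 5 of them, each written [opening, [dx, dy, dz], turn]: the finger opening in mm, then dx, dy, dz in a scale on which 1.0 is 0.5 m, then a turn about the tool's z in a scale on which 1.0 is pi rad; each row is the pose to reach, as a shift and turn from the pose commanded when the command began, along the tool's axes at that moment; what a row does not reach only later rows make up. A row lasts 1/8 s, in which the tool goes at most 62.5 mm and 0.188 rad, less where a joint would pass 70% of its speed; a pose out of reach is approached as far as the arm can. The fingers move at their own pace and stop on an object; the grip force is fixed at half the most. Time passes only in rows, so rows that do not move let the fingers close. It prints the time, the measured TCP pose, the force, the opening and the grip force at its end. No shift or turn number may pass 1 either way. Input that does not fit is refused with a message, and nothing moves.
- bot.get_obs(): the state, without advancing time (a new reading comes with each control period).
- bot.capture(name): name is "scene" or "top" or "wrist"; returns a dict with "color" (400x640x3 uint8, red, green, blue), "K" (3x3 intrinsics, pixels), "R" (3x3) and "t" (3): a world point X has camera coordinates R X + t. Camera axes: x right, y down, z forward; pixel columns grow to the right and rows downward; lengths in mm; the calibration is good to about 2 mm. A picture is of the moment at which its call begins. There is no depth.
- bot.close_job(): hands the job in; it is judged then, once.
The state is a dict: "time": time; "joint_positions": joint angles; "dq": joint speeds; "tau": joint torques, N m; "tool_pos": TCP position; "tcp_rot": TCP orientation; "contact_force": force on the tool from outside, world axes, zero at the start; "moment": the same for the moment, N m; "grip_width": finger opening in mm; "finger_force": force on a finger pad.
Only numpy, scipy, OpenCV 4.12 (cv2) and the standard library are available. Lean on these libraries where they do the work, as an engineer would, in place of code of your own. Each camera call takes 0.05 s, during which the arm holds its last target. There are 200 camera calls.

TASK

Take the filter cartridge standing on the bench and fit it into the round filter well on top of the fume extractor: feel for the two entry slots, push it in against its spring, twist it clockwise (seen from above) about a quarter turn to its stop so that it locks, and let go. Do it gently, without forcing anything, and leave the other things on the bench where they are.

Things in the scene. Friction and masses are not known exactly. Their poses are not given: they have to be found in the camera images.
- cartridge: Loose white filter cartridge, 0.11 to 0.21 kg, upright, 84 mm tall. Origin: centre of its foot, z up its axis. Upwards from the foot: grey neck, radius 17 mm tapering out to 22 mm at 8 mm height, then straight to 27 mm; round body of radius 31 mm from 27 to 56 mm; grip bar from 56 to 84 mm. A half turn about z leaves it the same.
- grip_bar (a point): On the cartridge's axis, 77 mm above its foot, inside the straight grip bar on its top: 50 mm long along the cartridge's x (in line with the lugs), 14 mm thick (along y), 28 mm high, its top 7 mm above this point. Good to grip across its thickness from above.
- lugs (a point): On the cartridge's axis at the middle height of its two lugs, 13 mm above the foot. The lugs stand out of the neck at +x and -x to radius 29 mm, 9 mm wide (along y), 6 mm high (10 to 16 mm above the foot).
- extractor: Bench fume extractor fixed to the bench, a low grey box 200 mm long (its x), 180 mm wide (its y), 75 mm high, with black louvres on its two short sides (+x and -x). Origin: centre of its underside, z up. An aluminium bayonet ring lies in the round well in the middle of its top.
- mouth (a point): Centre of the well, level with the ring's flat hard face and the extractor's top; axes as the extractor's. Bore radius 23.5 mm; two entry slots facing each other, 12 mm wide, out to radius 33 mm, roughly at the extractor's +x and -x: the ring sits turned up to 0.18 rad either way, unmeasured, and stays so. With the foot 10 mm below this point, lugs not over the slots rest on the face.
- spring_top (a point): Top of the steel spring cup at rest, on the well's axis, 12 mm below the mouth. Pushing the cartridge's foot on it takes 4 N to begin, then 0.7 N more per mm. With the foot 23 mm below the mouth (12 N) the lugs are under the 7 mm thick ring and can turn clockwise seen from above; the other way is barred. At 27 mm (14.5 N) the round body meets the ring, a hard stop.
- locked_foot (a point): Where the foot's centre is once locked: on the well's axis, 20 mm below the mouth. 1.40 rad (80 degrees) clockwise of the slots the lugs meet an end stop; there notches in the ring's underside, 3 mm deep and 13 mm wide, let the spring lift them 3 mm and lock them. Let go before that, the cartridge stays 23 mm deep or rides up out of the slots.
- flux_jar: Bystander: jar of flux, radius 28 mm, 60 mm tall; leave it in place. Origin: about the centre of its underside.
- solder_spool: Bystander: steel solder spool standing on its flange, radius 31 mm, 44 mm tall; leave it in place. Origin: about the centre of its underside.
- screwdriver: Bystander: small black-handled screwdriver, 150 mm long; leave it in place. Origin: about the centre of its underside.
- knife: Bystander: green craft knife lying flat, 150 x 24 x 17 mm; leave it in place. Origin: about the centre of its underside.
- phone: Bystander: black phone lying flat, 155 x 75 x 9 mm; leave it in place. Origin: about the centre of its underside.
- solvent_bottle: Bystander: clear solvent bottle with a red cap, radius 32 mm, 170 mm tall; leave it in place. Origin: about the centre of its underside.
- shield_can: Bystander: small steel cover, 30 x 22 x 8 mm, lying in the white parts tray; leave it in place. Origin: about the centre of its underside.

How it is judged:
By the outcome, as a careful person would: the job done as asked, in the order asked, and still so for the second after the job is handed in, with the robot touching nothing.
It also fails if it takes over 67 s, if anything falls off the work surface, if the arm or the gripper's body presses on something with over 40 N, if the wrist force passes 120 N, or if a joint passes its speed limit or range.

## Working session

There is one attempt and no reset: what is moved stays moved. The work goes in short steps, Python scripts to look and compute and a shell command to move; the robot and the scene stay as the last step left them, time stands still between calls to the robot, and variables do not carry over. Pictures are saved under pics/ and viewed, at most 10 in all, crops included, and the job is handed in when it is done.

```bash
ls; mkdir -p pics
python3 - <<'E'
from plant import bot
import cv2
for n in("scene","top"):
    c=bot.capture(n); cv2.imwrite(f"pics/{n}.png",c["color"][:,:,::-1]); print(n,c["K"].tolist(),c["R"].tolist(),c["t"])
o=bot.get_obs();print(o)
E
```

```text
pics
plant.py
shift.py
scene [[425.0901228936405, 0.0, 320.1909514565189], [0.0, 425.0901228936405, 202.30677831611607], [0.0, 0.0, 1.0]] [[-0.5460193158484418, 0.8377593963437301, 0.0047011230774046025], [0.6576588785870607, 0.43209944594699046, -0.6170695813503642], [-0.5189871926512344, -0.33384017530862453, -0.7868945489796568]] [ 353.28451396 -288.33866634 1162.02390797]
top [[425.7414940829587, 0.0, 320.27794424916755], [0.0, 425.7414940829587, 197.04176331646383], [0.0, 0.0, 1.0]] [[0.01959850290798103, -0.9998020045603578, -0.003442435308890035], [-0.99725193466634, -0.01930224226170644, -0.07152623468289104], [0.07144562609430662, 0.004834782390183908, -0.9974327783821988]] [ -72.28582983  566.12042005 1059.05307678]
{'time': 0.1, 'joint_positions': array([-1.40500486e+00,  3.42635038e-01,  1.52490011e+00,  1.88725916e-05,
        1.27539809e+00, -1.45956825e-01]), 'dq': array([-0.00011306, -0.00156081, -0.00241758, -0.00025436, -0.00034148,
        0.00295465]), 'tau': array([ 1.53541940e-03, -4.32005882e+01, -2.44693869e+01,  7.20076030e-02,
        5.26431471e-02, -4.73461262e-05]), 'tool_pos': array([ 161.05541101, -499.5637189 ,  404.13110843]), 'tcp_rot': array([-3.14026895e+00, -2.12829567e-04,  3.11742644e-01]), 'contact_force': array([-0.00281709,  0.21984121, -0.28616561]), 'moment': array([-0.00850385,  0.05156328, -0.01565071]), 'finger_force': 0.0, 'grip_width': 92.11349501436955}
```

View pics/scene.png

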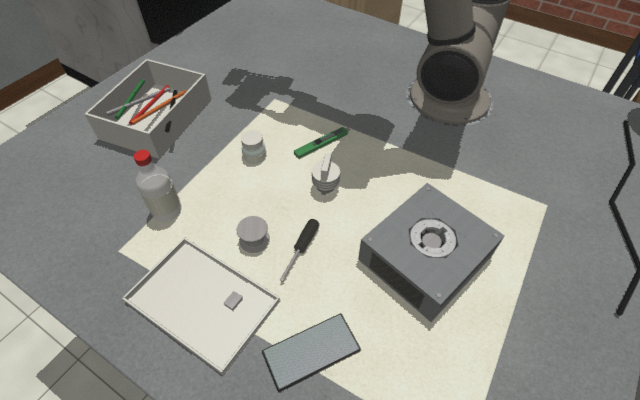

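View pics/top.png

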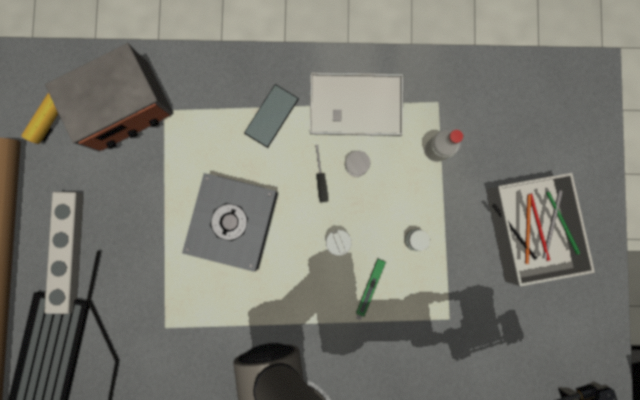

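The scene view shows the cartridge at about (326,175) and the well at (433,238). In the top view they are at (339,241) and (229,222). The top view also shows ring slots near (231,208) and (228,236). I'll triangulate and take an enlarged composite.

```bash
cat > h.py <<'E'
import numpy as np, cv2
from plant import bot
def tri(views):
    "views: [(cap,(u,v)),...] -> point, residual px"
    A=[]
    for c,(u,v) in views:
        P=c["K"]@np.c_[c["R"],c["t"]]; A+= [u*P[2]-P[0], v*P[2]-P[1]]
    A=np.array(A); A/=np.linalg.norm(A[:,:3],axis=1)[:,None]
    X=np.linalg.lstsq(A[:,:3],-A[:,3],rcond=None)[0]
    return X,np.round([np.array(proj(c,X))-p for c,p in views],1).tolist()
def proj(c,X):
    p=c["K"]@(c["R"]@np.asarray(X,float)+c["t"]); return p[:2]/p[2]
def onz(c,p,z):
    d=c["R"].T@np.linalg.inv(c["K"])@np.array([*p,1.]); o=-c["R"].T@c["t"]
    return o+d*(z-o[2])/d[2]
def crop(c,u,v,w,h,s):
    return cv2.resize(c["color"][v:v+h,u:u+w,::-1],None,fx=s,fy=s,interpolation=cv2.INTER_CUBIC)
E
python3 - <<'E'
from h import *
s=bot.capture("scene");t=bot.capture("top")
print(tri([(s,(433,238)),(t,(229,222))]));print(tri([(s,(326,165)),(t,(339,241))]))
a=np.hstack([crop(s,290,140,80,60,5),crop(t,299,210,80,60,5)])
b=np.hstack([crop(s,393,208,80,60,5),crop(t,189,192,80,60,5)])
cv2.imwrite("pics/c1.png",np.vstack([a,b]))
E
```

```text
(array([499.62826108, 157.19471668,  66.71738913]), [[0.4, 0.0], [0.3, -0.1]])
(array([ 459.10709918, -108.2486173 ,   74.42859276]), [[-0.0, -0.0], [-0.0, 0.0]])
```

View pics/c1.png

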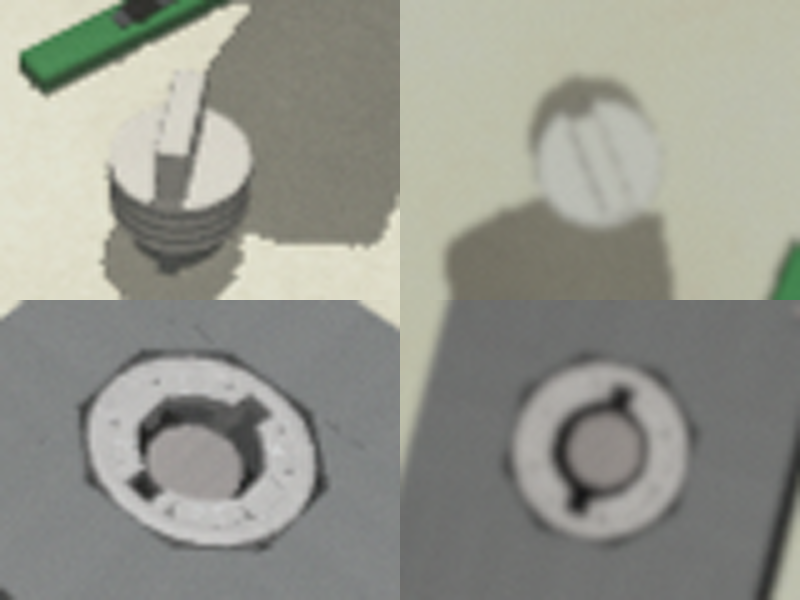

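In the crops, the bar top is at scene (326.4,162.4) and top (339,242.4), with world yaw about +0.41. The ring centre is at scene (433.4,237.6) and top (229.2,222). The slots lie along world yaw of about -0.40. I'll grip at yaw +0.41 and rotate to 2.74 for the twist, which keeps joint 6 in range. First I'll move above the cartridge.

Careful with the scale: shifts go in shares of 0.5 m and turns go in shares of pi rad. That gives: 202 mm is 0.404, -140 mm is -0.28, -0.1 rad is -0.0318.

```bash
echo '[[92, [0.404, -0.28, 0], -0.0318], [92, [0.404, -0.28, 0], -0.0318], [92, [0.404, -0.28, 0], -0.0318], [92, [0.404, -0.28, 0], -0.0318], [92, [0.404, -0.28, 0], -0.0318]]' | python3 shift.py; echo '[[92, [0.43, -0.24, 0], 0], [92, [0.43, -0.24, 0], 0], [92, [0.43, -0.24, 0], 0], [92, [0.43, -0.24, 0], 0], [92, [0.43, -0.24, 0], 0]]' | python3 shift.py
python3 - <<'E'
from h import *
w=bot.capture("wrist");o=bot.get_obs();print(o["tool_pos"],o["tcp_rot"],o["time"])
print(proj(w,[459,-108,80]),-w["R"].T@w["t"],w["R"],w["K"])
cv2.imwrite("pics/w1.png",w["color"][:,:,::-1])
s=bot.capture("scene");t=bot.capture("top")
print(tri([(s,(433.4,237.6)),(t,(229.2,222))]));print(tri([(s,(326.4,162.4)),(t,(339,242.4))]))
E
```

```text
time: 0.82
tool_pos: [312.0, -301.5, 404.9]
tcp_rot: [-3.141, -0.001, 0.417]
contact_force: [-0.6, -0.2, 0.0]
grip_width: 91.5
finger_force: 0.0
time: 1.45
tool_pos: [460.9, -106.3, 404.4]
tcp_rot: [-3.141, -0.0, 0.417]
contact_force: [-1.1, -0.9, -0.7]
grip_width: 91.7
finger_force: 0.0
[ 460.00192147 -107.81863017  404.35022008] [3.14159018e+00 7.32791367e-04 4.14858357e-01] 1.5
[318.6349374  190.34098885] [520.11939064 -78.96595728 384.25282402] [[ 4.04584794e-01 -9.14500323e-01  5.50989403e-04]
 [-8.86472372e-01 -3.92036763e-01  2.45914438e-01]
 [-2.24672825e-01 -9.99816793e-02 -9.69291383e-01]] [[287.69272307   0.         317.10569647]
 [  0.         287.69272307 198.88936976]
 [  0.           0.           1.        ]]
(array([499.41800016, 157.04031517,  67.70533234]), [[0.1, 0.0], [0.1, -0.0]])
(array([ 456.22863802, -108.54997172,   79.65686118]), [[0.2, 0.0], [0.2, -0.1]])
```

View pics/w1.png

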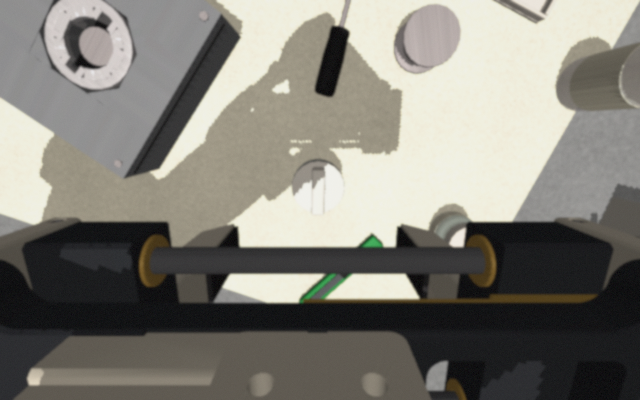

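The wrist view shows the bar upright at about (318,190), close to the predicted (318.6,190.3), so the yaw is right. The ring is at about (88,43). I'll refine both from a zoom.

Run:
```python
from h import *
w=bot.capture("wrist")
cv2.imwrite("pics/c2.png",np.hstack([crop(w,288,155,60,75,6),crop(w,40,0,100,100,4)[:400].copy() if 0 else cv2.resize(crop(w,35,0,110,95,4),(440,450))[:, :]]))
```

```text
(no output)
```

View pics/c2.png

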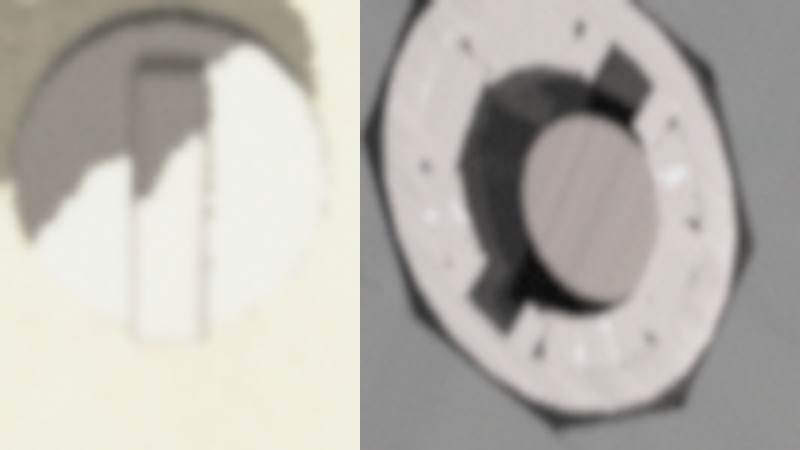

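Run:
```python
from h import *
w=bot.capture("wrist");s=bot.capture("scene");t=bot.capture("top")
print("bar",tri([(s,(326.4,162.4)),(t,(339,242.4)),(w,(316.3,189.3))]),onz(w,(316.3,189.3),84),onz(t,(339,242.4),84),onz(s,(326.4,162.4),84))
a=onz(w,(103.5,13.9),75);b=onz(w,(67.5,66.5),75);d=a-b
print("slots w",a,b,(a+b)/2,np.hypot(*d[:2]),np.arctan2(d[1],d[0]))
for c,p,q in((s,(444.4,230.4),(422,245.4)),(t,(233.4,211),(224.4,232.4))):
    a=onz(c,p,75);b=onz(c,q,75);d=a-b;print(a,b,(a+b)/2,np.hypot(*d[:2]),np.arctan2(d[1],d[0]))
print("ring",tri([(s,(433.4,237.6)),(t,(229.2,222)),(w,(85.3,40.2))]),onz(s,(433.4,237.6),75),onz(t,(229.2,222),75))
for e in (312,320):
  p=[onz(w,(e,170),84),onz(w,(e,210),84)]
a=onz(w,(288+133/6,155+20),84);b=onz(w,(288+135/6,155+50),84);d=a-b;print("bar yaw",np.arctan2(d[1],d[0]))
o=bot.get_obs();print(o["tool_pos"],o["tcp_rot"])
```

```text
bar (array([ 456.39151579, -108.64266631,   79.67415109]), [[0.1, 0.0], [0.2, -0.2], [-0.3, 0.2]]) [ 457.55497468 -108.48114635   84.        ] [ 456.12858492 -107.95467002   84.        ] [ 459.97360716 -106.81276558   84.        ]
slots w [531.85310156 144.78367104  75.        ] [471.77657737 166.8575427   75.        ] [501.81483946 155.82060687  75.        ] 64.0034731027732 -0.35211682854977555
[478.50042822 168.24842891  75.        ] [532.09243024 147.02616838  75.        ] [505.29642923 157.63729864  75.        ] 57.641018575669555 2.7645420802040426
[525.85006205 146.44970015  75.        ] [474.2270122  166.24856564  75.        ] [500.03853713 156.34913289  75.        ] 55.289550108143914 -0.3662259006116022
ring (array([501.15100353, 157.33474849,  71.55461512]), [[0.3, -0.4], [-0.4, -0.8], [0.9, 1.5]]) [504.82931589 157.53720459  75.        ] [499.28945759 155.62183445  75.        ]
bar yaw 0.41497337539181445
[ 458.88056955 -109.71480327  404.76839363] [3.14135705e+00 1.06548348e-04 4.09354353e-01]
```

Bar at (457.3,-108.3), yaw 0.415. Mouth at about (501.5,156.3,75), slots at yaw about -0.36. These agree with the given heights and sizes to a few mm, so I'll descend and grip.

In the tool's units: 166 mm is 0.332, 155 mm is 0.31.

```bash
echo '[[92, [-0.004, -0.002, 0.1], 0], [92, [-0.004, -0.002, 0.2], 0], [92, [-0.004, -0.002, 0.27], 0], [92, [-0.004, -0.002, 0.31], 0], [92, [-0.004, -0.002, 0.332], 0]]' | python3 shift.py; echo '[[92, [0, 0, 0], 0], [10, [0, 0, 0], 0], [10, [0, 0, 0], 0], [10, [0, 0, 0], 0], [10, [0, 0, 0], 0]]' | python3 shift.py; echo '[[10, [0, 0, 0], 0], [10, [0, 0, 0], 0], [10, [0, 0, 0], 0], [10, [0, 0, 0], 0], [10, [0, 0, 0], 0]]' | python3 shift.py
python3 - <<'E'
from h import *
w=bot.capture("wrist");cv2.imwrite("pics/w2.png",w["color"][:,:,::-1]);print(bot.get_obs())
E
```

```text
time: 2.42
tool_pos: [456.8, -109.1, 237.8]
tcp_rot: [-3.141, 0.001, 0.41]
contact_force: [0.1, -0.6, 1.0]
grip_width: 91.5
finger_force: 0.0
time: 3.05
tool_pos: [457.2, -108.3, 239.0]
tcp_rot: [3.141, -0.0, 0.412]
contact_force: [-0.0, -0.3, -0.5]
grip_width: 56.5
finger_force: 0.0
time: 3.68
tool_pos: [457.2, -108.3, 238.7]
tcp_rot: [3.142, 0.0, 0.412]
contact_force: [-0.5, 0.3, -0.5]
grip_width: 13.9
finger_force: 30.0
{'time': 3.725, 'joint_positions': array([-3.96010114e-01,  4.58349043e-01,  1.88434688e+00, -1.62074002e-04,
        7.98876212e-01,  7.63025533e-01]), 'dq': array([-3.11538435e-05,  7.93307334e-04,  4.02649005e-04, -6.57851818e-05,
       -1.76280628e-04,  1.14226282e-03]), 'tau': array([ 4.74904804e-02, -4.16228914e+01, -1.68359202e+01,  6.95074978e-02,
        1.01357859e-02, -1.43669738e-03]), 'tool_pos': array([ 457.15097248, -108.34276195,  238.6797407 ]), 'tcp_rot': array([3.14149756e+00, 6.97615768e-05, 4.11873724e-01]), 'contact_force': array([-0.26365814,  0.05428478,  0.30768653]), 'moment': array([-0.00240673, -0.01064139,  0.01970837]), 'finger_force': 29.9772047996521, 'grip_width': 13.704759029920263}
```

View pics/w2.png

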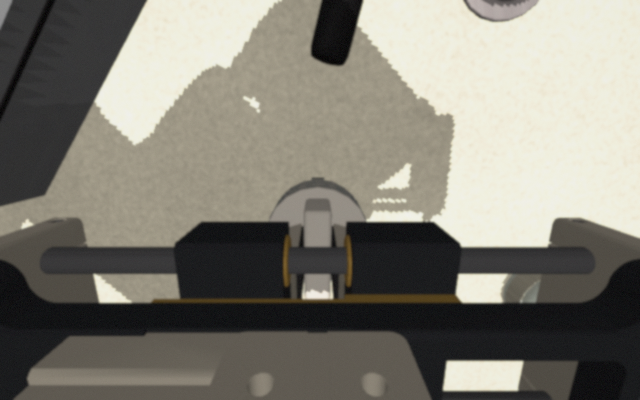

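Grip width is 13.8 mm at 30 N, so the bar is held. In the picture its far top end is at about (317,200) and the body's far rim at about (317,180). I'll work out the offset along the bar.

Run:
```python
from h import *
w=bot.capture("wrist");y=.412
tx=np.array([np.cos(y),np.sin(y)])
for _ in range(1):
  for v in (199,201): print("bar end",(onz(w,(317,v),84)[:2]-[457.2,-108.3])@tx-25)
  for v in (179.5,189): print("rim",(onz(w,(317,v),56)[:2]-[457.2,-108.3])@tx-31)
g=w["color"].mean(2)[170:215,312:323].mean(1);print(np.round(g).astype(int))
```

```text
bar end 5.914479028427497
bar end 4.917203825020231
rim 4.317434372121227
rim -1.2498276925174245
[145 144 144 144 145 145 136 111  86  80  81  80  81  81  83  82  89 108
 128 139 141 142 142 142 142 142 141 135 119 103  96  96  96  97  96  97
  97  97  98 100 108 121 130 136 139]
```

Run:
```python
from h import *
w=bot.capture("wrist");y=.412
tx=np.array([np.cos(y),np.sin(y)])
f=lambda v,z,r:(onz(w,(317,v),z)[:2]-[457.2,-108.3])@tx-r
print("bar top end",f(210.7,84,25),"bar bottom end",f(197.8,56,25),"rim",f(187.2,56,31))
```

```text
bar top end 0.029145238806421503 bar bottom end -0.4908654012396667 rim -0.18859066123228985
```

The axis sits within 0.5 mm of the TCP, so foot z = TCP z − 238.7. Next I'll lift and carry it over the well, turning to yaw 2.78.

```bash
echo '[[10, [0, 0, -0.02], 0], [10, [0, 0, -0.08], 0], [10, [0, 0, -0.15], 0], [10, [0, 0, -0.21], 0], [10, [0, 0, -0.24], 0]]' | python3 shift.py; echo '[[10, [0.04, -0.06, 0], -0.0541], [10, [0.104, -0.16, 0], -0.1114], [10, [0.174, -0.266, 0], -0.1687], [10, [0.24, -0.368, 0], -0.226], [10, [0.294, -0.45, 0], -0.2769]]' | python3 shift.py; echo '[[10, [0, 0, 0], -0.0573], [10, [0, 0, 0], -0.1146], [10, [0, 0, 0], -0.1719], [10, [0, 0, 0], -0.2292], [10, [0, 0, 0], -0.2865]]' | python3 shift.py; echo '[[10, [0, 0, 0], -0.0573], [10, [0, 0, 0], -0.1146], [10, [0, 0, 0], -0.1592], [10, [0, 0, 0], -0.191], [10, [0, 0, 0], -0.191]]' | python3 shift.py
python3 - <<'E'
from h import *
s=bot.capture("scene");t=bot.capture("top");w=bot.capture("wrist")
o=bot.get_obs();print(o["tool_pos"],o["tcp_rot"],o["joint_positions"],o["contact_force"],o["grip_width"])
for c in(s,t,w): print(proj(c,[501.5,156.3,75]))
cv2.imwrite("pics/w3.png",np.hstack([crop(w,170,60,300,200,1.5),crop(s,393,170,100,100,3)]))
E
```

```text
time: 4.45
tool_pos: [457.1, -108.3, 361.0]
tcp_rot: [3.139, -0.002, 0.412]
contact_force: [0.4, -0.4, -3.0]
grip_width: 13.8
finger_force: 30.0
time: 5.08
tool_pos: [501.5, 159.1, 359.2]
tcp_rot: [3.141, -0.0, 1.288]
contact_force: [0.6, 0.1, -1.9]
grip_width: 13.7
finger_force: 30.0
time: 5.7
tool_pos: [501.6, 156.7, 359.1]
tcp_rot: [-3.141, -0.0, 2.188]
contact_force: [0.4, 0.9, -1.8]
grip_width: 13.8
finger_force: 30.0
time: 6.32
tool_pos: [501.6, 156.7, 359.0]
tcp_rot: [-3.141, -0.0, 2.781]
contact_force: [0.7, -0.6, -2.0]
grip_width: 13.7
finger_force: 30.0
[501.70838251 156.69533358 358.84451285] [-3.14152670e+00  2.24753397e-05  2.78000733e+00] [ 1.56870526e-01  3.84700671e-01  1.59372633e+00 -7.45346052e-05
  1.16317881e+00 -1.05231093e+00] [-0.29969364  0.48559956 -2.31514384] 13.795396264555281
[433.5135812 236.0396183]
[228.94967595 221.07121777]
[316.46938689 198.7336275 ]
```

View pics/w3.png

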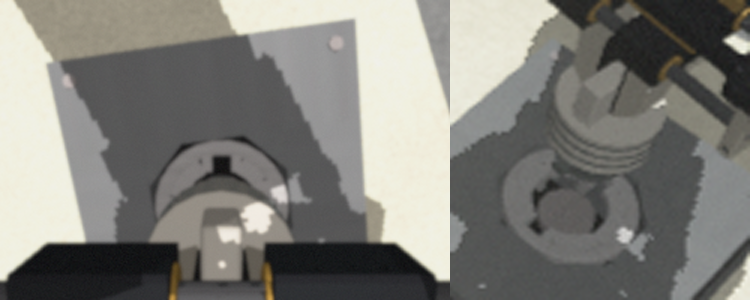

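In the wrist view (left), the slot's centre is at (317,170), on the bar's centreline (318) and the ring's centreline (318). That means lateral position and yaw are right. I'll check the radial position using the slot's outer end.

Run:
```python
from h import *
w=bot.capture("wrist");y=2.781;tx=np.array([np.cos(y),np.sin(y)]);ty=np.array([np.sin(y),-np.cos(y)])
g=w["color"].mean(2);print(np.round(g[152:184,315:320].mean(1)).astype(int));print(np.round(g[166:171,306:330].mean(0)).astype(int))
print(np.round(g[185:187,262:376].mean(0)).astype(int))
for v in range(158,172,2):
  d=onz(w,(317.3,v),75)[:2]-[501.6,156.7];print(v,d@tx-33,d@ty)
```

```text
[ 82  94 112 123 128 127 127 127 125 121 109  87  55  31  21  21  19  20
  19  19  20  21  21  26  38  52  68  78  81  81  81  82]
[125 127 126 123 111  85  51  27  18  21  21  20  20  19  21  21  33  61
  95 119 126 127 128 126]
[ 87  86  88  86  88  86  84  76  66  56  53  57  74  97 113 120 123 123
 123 122 122 121 123 124 126 126 124 124 121 118 114 108 100  91  85  81
  79  79  80  81  82  80  82  80  79  79  80  79  82  82  84  84  86  88
  89  90  90  90  87  85  83  81  80  79  78  80  79  82  83  84  82  83
  80  80  79  79  84  90  98 106 113 119 124 125 127 126 126 126 128 139
 166 193 206 213 216 217 214 200 162 120 117 138 148 151 151 150 148 140
 120 101  89  89  88  88]
158 5.280845929383624 0.42056760120201986
160 3.460387646973132 0.41888540040950595
162 1.6337290037701706 0.4171974701520824
164 -0.19916173129186632 0.4155037811085318
166 -2.038316506166126 0.41380430375729915
168 -3.883767487548546 0.4120990083745433
170 -5.7355470627530245 0.4103878650327548
```

Slot outer end is at 33.1 mm radius and 0.4 mm lateral, so it's well aligned. I'll descend, slowly near contact.

In the tool's units: 41 mm is 0.082, 39 mm is 0.078.

```bash
echo '[[10, [0, 0, 0.02], 0], [10, [0, 0, 0.044], 0], [10, [0, 0, 0.066], 0], [10, [0, 0, 0.078], 0], [10, [0, 0, 0.082], 0]]' | python3 shift.py; echo '[[10, [0, 0, 0.004], 0], [10, [0, 0, 0.008], 0], [10, [0, 0, 0.012], 0], [10, [0, 0, 0.016], 0], [10, [0, 0, 0.02], 0]]' | python3 shift.py;echo '[[10, [0, 0, 0.002], 0], [10, [0, 0, 0.004], 0], [10, [0, 0, 0.006], 0], [10, [0, 0, 0.008], 0], [10, [0, 0, 0.008], 0]]' | python3 shift.py
```

```text
time: 7.15
tool_pos: [501.8, 156.7, 317.1]
tcp_rot: [-3.141, -0.001, 2.782]
contact_force: [0.8, -0.3, -2.9]
grip_width: 13.3
finger_force: 30.0
time: 7.78
tool_pos: [501.8, 156.7, 307.6]
tcp_rot: [-3.142, 0.0, 2.782]
contact_force: [0.4, -0.1, -2.3]
grip_width: 13.6
finger_force: 30.0
time: 8.4
tool_pos: [501.8, 156.7, 303.6]
tcp_rot: [-3.141, -0.0, 2.782]
contact_force: [-0.4, -1.4, -2.3]
grip_width: 14.2
finger_force: 30.0
```

In the tool's units: 2 mm is 0.004, 1.5 mm is 0.003.

```bash
echo '[[10, [0, 0, 0.001], 0], [10, [0, 0, 0.002], 0], [10, [0, 0, 0.003], 0], [10, [0, 0, 0.004], 0], [10, [0, 0, 0.004], 0]]' | python3 shift.py; echo '[[10, [0, 0, 0.001], 0], [10, [0, 0, 0.002], 0], [10, [0, 0, 0.003], 0], [10, [0, 0, 0.004], 0], [10, [0, 0, 0.004], 0]]' | python3 shift.py
```

```text
time: 9.02
tool_pos: [501.8, 156.7, 301.7]
tcp_rot: [-3.142, 0.0, 2.782]
contact_force: [0.2, -0.2, -1.9]
grip_width: 13.9
finger_force: 30.0
time: 9.65
tool_pos: [501.9, 156.7, 299.8]
tcp_rot: [3.142, 0.0, 2.782]
contact_force: [-1.6, 0.7, 2.7]
grip_width: 13.6
finger_force: 30.0
```

In the tool's units: 2 mm is 0.004, 1.5 mm is 0.003.

```bash
echo '[[10, [0, 0, 0.001], 0], [10, [0, 0, 0.002], 0], [10, [0, 0, 0.003], 0], [10, [0, 0, 0.004], 0], [10, [0, 0, 0.004], 0]]' | python3 shift.py; echo '[[10, [0, 0, 0.001], 0], [10, [0, 0, 0.002], 0], [10, [0, 0, 0.003], 0], [10, [0, 0, 0.004], 0], [10, [0, 0, 0.004], 0]]' | python3 shift.py
```

```text
time: 10.28
tool_pos: [501.9, 156.7, 297.7]
tcp_rot: [3.142, 0.0, 2.782]
contact_force: [-1.4, 0.1, 4.4]
grip_width: 14.1
finger_force: 30.0
time: 10.9
tool_pos: [501.9, 156.7, 295.8]
tcp_rot: [3.142, 0.0, 2.782]
contact_force: [-1.3, -0.1, 6.1]
grip_width: 13.8
finger_force: 30.0
```

Force slope is about 0.8 N/mm and 8.3 N net matches 18 mm depth, so the lugs are in the slots. I'll push on to 25 mm.

In the tool's units: 4 mm is 0.008, 3 mm is 0.006.

```bash
echo '[[10, [0, 0, 0.002], 0], [10, [0, 0, 0.004], 0], [10, [0, 0, 0.006], 0], [10, [0, 0, 0.008], 0], [10, [0, 0, 0.008], 0]]' | python3 shift.py; echo '[[10, [0, 0, 0.002], 0], [10, [0, 0, 0.004], 0], [10, [0, 0, 0.0056], 0], [10, [0, 0, 0.0056], 0], [10, [0, 0, 0.0056], 0]]' | python3 shift.py
```

```text
time: 11.52
tool_pos: [501.9, 156.7, 292.1]
tcp_rot: [3.141, 0.001, 2.782]
contact_force: [-1.8, 0.1, 8.1]
grip_width: 13.7
finger_force: 30.0
time: 12.15
tool_pos: [501.8, 156.7, 289.6]
tcp_rot: [3.141, 0.001, 2.782]
contact_force: [-2.4, 0.3, 10.6]
grip_width: 13.8
finger_force: 30.0
```

Net force 12.8 N puts the depth at about 24.5 mm. Now I'll twist clockwise (positive turn).

In the tool's units: 0.3 rad is 0.0955.

```bash
echo '[[10, [0, 0, 0], 0.0191], [10, [0, 0, 0], 0.0382], [10, [0, 0, 0], 0.0573], [10, [0, 0, 0], 0.0764], [10, [0, 0, 0], 0.0955]]' | python3 shift.py; python3 -c "
from plant import bot;o=bot.get_obs();print(o['moment'],o['tool_pos'])"; echo '[[10, [0, 0, 0], 0.0318], [10, [0, 0, 0], 0.0637], [10, [0, 0, 0], 0.0955], [10, [0, 0, 0], 0.1273], [10, [0, 0, 0], 0.1592]]' | python3 shift.py; python3 -c "
from plant import bot;o=bot.get_obs();print(o['moment'],o['tool_pos'])"
```

```text
time: 12.78
tool_pos: [502.3, 156.7, 289.9]
tcp_rot: [3.14, 0.002, 2.48]
contact_force: [-1.1, -0.2, 10.6]
grip_width: 13.6
finger_force: 30.0
[ 0.04271132 -0.00427274  0.0531548 ] [502.30800135 156.73270423 289.85193865]
time: 13.4
tool_pos: [502.4, 156.7, 289.9]
tcp_rot: [3.139, 0.001, 1.979]
contact_force: [-0.1, 0.7, 9.2]
grip_width: 13.8
finger_force: 30.0
[-0.08971757  0.04263962  0.0803653 ] [502.40735337 156.69680863 289.92811406]
```

In the tool's units: 0.48 rad is 0.1528.

```bash
echo '[[10, [0, 0, 0], 0.0318], [10, [0, 0, 0], 0.0637], [10, [0, 0, 0], 0.0955], [10, [0, 0, 0], 0.1273], [10, [0, 0, 0], 0.1528]]' | python3 shift.py; python3 -c "
from plant import bot;o=bot.get_obs();print(o['moment'],o['tool_pos'])"; echo '[[10, [0, 0, 0], 0.0064], [10, [0, 0, 0], 0.0127], [10, [0, 0, 0], 0.0191], [10, [0, 0, 0], 0.0255], [10, [0, 0, 0], 0.0255]]' | python3 shift.py; python3 -c "
from plant import bot;o=bot.get_obs();print(o['moment'],o['tool_pos'],o['tcp_rot'])"
```

```text
time: 14.02
tool_pos: [502.4, 156.7, 289.9]
tcp_rot: [3.139, -0.0, 1.499]
contact_force: [-0.3, -0.1, 10.5]
grip_width: 14.0
finger_force: 30.0
[-0.12104104  0.00443711  0.08889734] [502.40632855 156.68930332 289.94412423]
time: 14.65
tool_pos: [502.4, 156.7, 289.9]
tcp_rot: [3.139, -0.001, 1.422]
contact_force: [0.2, -1.1, 10.2]
grip_width: 13.8
finger_force: 30.0
[-0.09195855  0.07344312 -0.00418786] [502.41091887 156.69839088 289.93763675] [ 3.13855995e+00 -6.56486554e-04  1.42167061e+00]
```

In the tool's units: 0.02 rad is 0.0064.

```bash
for i in 1 ; do echo '[[10, [0, 0, 0], 0.0032], [10, [0, 0, 0], 0.0064], [10, [0, 0, 0], 0.0095], [10, [0, 0, 0], 0.0095]]' | python3 shift.py; python3 -c "
from plant import bot;o=bot.get_obs();print(o['moment'],o['tcp_rot'])"; done; echo '[[10, [0, 0, 0], 0.0032], [10, [0, 0, 0], 0.0064], [10, [0, 0, 0], 0.0095], [10, [0, 0, 0], 0.0095]]' | python3 shift.py; python3 -c "
from plant import bot;o=bot.get_obs();print(o['moment'],o['tcp_rot'])"
```

```text
time: 15.15
tool_pos: [502.4, 156.7, 289.9]
tcp_rot: [3.139, -0.001, 1.392]
contact_force: [0.6, -1.1, 8.6]
grip_width: 13.7
finger_force: 30.0
[-0.12884631 -0.00194775  0.03926912] [ 3.13863311e+00 -6.97333001e-04  1.39181654e+00]
time: 15.65
tool_pos: [502.4, 156.7, 289.9]
tcp_rot: [3.139, -0.001, 1.362]
contact_force: [-0.2, -0.9, 10.0]
grip_width: 14.0
finger_force: 30.0
[-0.12657459  0.00784029  0.03523098] [ 3.13865478e+00 -7.70834766e-04  1.36180298e+00]
```

In the tool's units: 0.02 rad is 0.0064.

```bash
echo '[[10, [0, 0, 0], 0.0032], [10, [0, 0, 0], 0.0064], [10, [0, 0, 0], 0.0064]]' | python3 shift.py; python3 -c "
from plant import bot;o=bot.get_obs();print(o['moment'],o['tcp_rot'])"; echo '[[10, [0, 0, 0], 0.0032], [10, [0, 0, 0], 0.0064], [10, [0, 0, 0], 0.0064]]' | python3 shift.py; python3 -c "
from plant import bot;o=bot.get_obs();print(o['moment'],o['tcp_rot'])"
```

```text
time: 16.02
tool_pos: [502.4, 156.7, 289.9]
tcp_rot: [3.139, -0.001, 1.342]
contact_force: [1.0, -0.6, 10.3]
grip_width: 14.0
finger_force: 30.0
[-1.16657992e-01 -2.64641310e-07  1.06099536e-01] [ 3.13866024e+00 -8.35128799e-04  1.34193529e+00]
time: 16.4
tool_pos: [502.2, 156.8, 289.9]
tcp_rot: [3.139, -0.001, 1.322]
contact_force: [-0.7, -0.3, 10.3]
grip_width: 13.7
finger_force: 30.0
[-0.04523763  0.09012205  0.26967432] [ 3.13918862e+00 -7.97864215e-04  1.32221467e+00]
```

In the tool's units: 0.02 rad is 0.0064.

```bash
echo '[[10, [0, 0, 0], 0.0032], [10, [0, 0, 0], 0.0064], [10, [0, 0, 0], 0.0064]]' | python3 shift.py; python3 -c "
from plant import bot
for i in range(3): 
  o=bot.get_obs();print(o['moment'],o['tcp_rot']);bot.capture('top')"
```

```text
time: 16.77
tool_pos: [502.1, 156.9, 289.9]
tcp_rot: [3.14, -0.001, 1.303]
contact_force: [-1.9, 0.3, 9.6]
grip_width: 13.9
finger_force: 30.1
[0.0440012  0.25004363 0.46742998] [ 3.13962807e+00 -7.22008820e-04  1.30274870e+00]
[0.10067467 0.24882803 0.3759933 ] [ 3.13969611e+00 -7.03714958e-04  1.30281726e+00]
[0.05989139 0.27406917 0.42862083] [ 3.13968347e+00 -7.23599888e-04  1.30286850e+00]
```

The stop is felt: 0.45 N·m at about 1.44 rad of turn. I'll ease back 0.02 rad and let the spring lift it into the notches.

In the tool's units: -3 mm is -0.006, -2 mm is -0.004, -0.02 rad is -0.0064.

```bash
echo '[[10, [0, 0, 0], -0.0064], [10, [0, 0, -0.002], -0.0064], [10, [0, 0, -0.004], -0.0064], [10, [0, 0, -0.006], -0.0064], [10, [0, 0, -0.006], -0.0064]]' | python3 shift.py;echo '[[10, [0, 0, -0.0006], 0], [10, [0, 0, -0.0012], 0], [10, [0, 0, -0.0012], 0]]' | python3 shift.py; python3 -c "
from plant import bot
o=bot.get_obs();print(o['moment'],o['tcp_rot'])"
```

```text
time: 17.55
tool_pos: [502.1, 156.8, 292.5]
tcp_rot: [3.14, -0.001, 1.322]
contact_force: [-1.1, 0.8, 7.2]
grip_width: 13.3
finger_force: 30.0
time: 17.92
tool_pos: [502.1, 156.8, 293.0]
tcp_rot: [3.14, -0.001, 1.322]
contact_force: [-0.5, 2.0, 7.0]
grip_width: 14.1
finger_force: 30.0
[0.09111934 0.02666204 0.07425873] [ 3.14007820e+00 -8.19391308e-04  1.32177072e+00]
```

In the tool's units: -0.6 mm is -0.0012, -0.3 mm is -0.0006.

```bash
echo '[[10, [0, 0, -0.0006], 0], [10, [0, 0, -0.0012], 0], [10, [0, 0, -0.0012], 0]]' | python3 shift.py; echo '[[10, [0, 0, -0.0006], 0], [10, [0, 0, -0.0012], 0], [10, [0, 0, -0.0012], 0]]' | python3 shift.py; python3 -c "
from plant import bot
o=bot.get_obs();print(o['moment'],o['tcp_rot'])"
```

```text
time: 18.3
tool_pos: [502.1, 156.9, 293.6]
tcp_rot: [3.14, -0.001, 1.322]
contact_force: [-0.2, 0.8, 6.2]
grip_width: 13.9
finger_force: 30.0
time: 18.68
tool_pos: [502.1, 156.8, 293.7]
tcp_rot: [3.141, -0.001, 1.322]
contact_force: [2.5, 2.3, 1.9]
grip_width: 13.7
finger_force: 30.0
[ 0.35765393 -0.48085241 -0.04405973] [ 3.14060470e+00 -6.12585644e-04  1.32176346e+00]
```

The upward ceiling is at TCP 293.7, which puts the foot exactly 20 mm deep, so it's in the notches. I'll release and retreat.

In the tool's units: -140 mm is -0.28, -110 mm is -0.22.

```bash
echo '[[40, [0, 0, 0], 0], [40, [0, 0, 0], 0], [40, [0, 0, 0], 0], [40, [0, 0, 0], 0], [40, [0, 0, 0], 0]]' | python3 shift.py; echo '[[60, [0, 0, -0.02], 0], [60, [0, 0, -0.06], 0], [60, [0, 0, -0.12], 0], [60, [0, 0, -0.17], 0], [60, [0, 0, -0.2], 0]]' | python3 shift.py; echo '[[60, [-0.12, 0, 0], 0], [60, [-0.22, 0, 0], 0], [60, [-0.28, 0, 0], 0], [60, [-0.28, 0, 0], 0]]' | python3 shift.py
python3 - <<'E'
from h import *
s=bot.capture("scene");w=bot.capture("wrist");t=bot.capture("top")
y=1.322
for c in(s,w): print(proj(c,[502.1,156.8,139]))
a=crop(s,360,170,130,110,3);b=cv2.resize(w["color"][:,:,::-1],(400,250));d=crop(t,160,60,320,270,1.25)
cv2.imwrite("pics/f.png",np.vstack([np.hstack([a,np.zeros((330,410,3),np.uint8)])[:,:800],np.hstack([b,cv2.resize(s["color"][:,:,::-1],(400,250))])]) if a.shape[1]+410==800 else a)
E
```

```text
time: 19.3
tool_pos: [501.8, 156.7, 293.6]
tcp_rot: [-3.141, 0.0, 1.322]
contact_force: [1.3, 0.7, 0.3]
grip_width: 40.0
finger_force: 0.0
time: 19.92
tool_pos: [501.8, 156.7, 395.6]
tcp_rot: [3.139, -0.001, 1.322]
contact_force: [0.3, -0.9, -0.1]
grip_width: 59.8
finger_force: 0.0
time: 20.42
tool_pos: [466.9, 19.6, 393.9]
tcp_rot: [-3.141, 0.0, 1.319]
contact_force: [0.9, -0.5, -0.7]
grip_width: 60.1
finger_force: 0.0
[441.52742465 216.01394546]
[318.38086249  20.180785  ]
```

View pics/f.png

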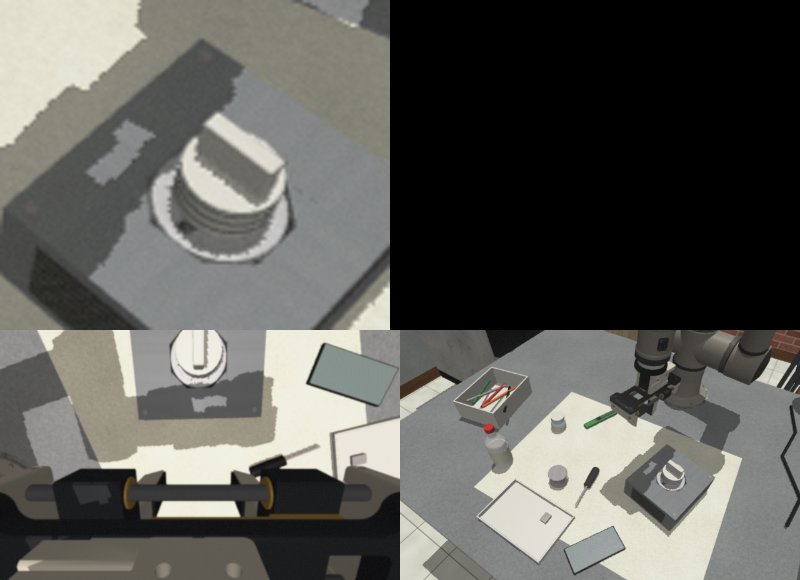

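The cartridge sits level in the ring. Its bar top is at (441.7,216.7) in the scene view against (441.5,216.0) predicted for the locked height. The other things are in their places and the gripper is clear.

```bash
python3 -c "
from plant import bot;print(bot.close_job())"
```

```text
the job is handed in; nothing more can be done
None
```

The cartridge is fitted in the filter well and locked at its end stop (foot 20 mm deep), released with the gripper clear; the other things look unmoved in the last picture, and the job was handed in at about 20.6 s.

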